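# Turn the condiment carousel and put the tea caddy in its holder

### The job

The metal tea caddy stands at the back of the condiment carousel, under the clear cover. Turn the carousel by its pegs until the caddy is at the open front, lift it out, stand it upright on the bare worktop and let go, then take it again by its two narrow sides and stand it fully down in the wooden holder, between the two uprights. The other three things must stay standing on the carousel.

Things in the scene. Friction and masses are not known exactly. Their poses are not given: they have to be found in the camera images.
- stand: Fixed stand of the carousel. Origin on the worktop (z = 0) on the vertical axis of rotation; its -x axis is the open front, facing the robot (within 0.12 rad of world -x). A fixed clear plastic cover encloses x = +20 to +174 mm, y = -169 to +169 mm of this frame; roof 162 to 168 mm above the worktop. All with x below +20 mm is open from above.
- turntable_center (a point): Centre of the turntable's upper face, 34 mm above the worktop, on the axis; its axes turn with it (z up). Light wood disc, 300 mm across; turns both ways without end about the vertical, with light friction (about 0.1 N m), and stays where it is left. Four bins lie in its -x, +y, +x and -y directions, centres 95 mm from the axis. The caddy starts in the -x bin.
- peg_tip (a point): Top of one of four equal upright steel pegs of the turntable: 18 mm in diameter, 135 mm from the axis, from 34 to 128 mm above the worktop, in the diagonal directions (45 degrees to the turntable's axes), between the bins. This one is between the -x and -y bins. Push or pinch any of them to turn the table. A microwave hangs over the cooker, left of the stand (y above 0.13 m, 0.41 m up): keep the wrist clear of it.
- bin_center (a point): Middle of the turntable's -x bin, 90 mm above the worktop, where the caddy's centre starts. Every bin has two upright walls parallel to its radial centre line: 72 mm apart inside, 6 mm thick, from 65 to 125 mm from the axis, tops 140 mm above the worktop. Radially it is open both ways but for a 6 mm high floor lip 138 mm from the axis.
- caddy_center (a point): Centre of the tea caddy, a plain closed aluminium box with a thin dark lid seam: 44 mm along x, 62 mm along y, 112 mm tall (z); about 0.2 kg, loose. In the bin its x is radial and its narrow sides (44 mm wide, 62 mm apart) are 5 mm from the bin walls, so only its broad faces (62 mm wide, 44 mm apart) can be taken; in the holder only the narrow sides are free.
- caddy: The same tea caddy; origin at the centre of its underside, same axes.
- holder: Fixed light wood holder. Origin on the worktop under its centre. Base 92 (x) by 96 (y) mm, floor 10 mm above the worktop. Two uprights, 50 mm wide along y, 12 mm thick, at x = -34 and +34 mm, 56 mm clear between them, tops 114 mm up. Floor lips 7 mm high, 78 mm apart inside, at the -y and +y ends, else open. The caddy fits only with its x along the holder's x (either way round).
- holder_seat (a point): Where the caddy's centre is when it stands fully down in the middle of the holder: 66 mm above the worktop; axes of the holder.
- spice_jar_center (a point): Centre of a round spice jar with a dark cap, 41 mm in diameter, 105 mm tall, standing loose in another bin of the turntable.
- tin_center (a point): Centre of a round food tin, 58 mm in diameter, 72 mm tall, standing loose in another bin of the turntable.
- small_jar_center (a point): Centre of a small faceted jar with a dark lid, 60 mm in diameter, 85 mm tall, standing loose in another bin of the turntable.
Things that resemble listed ones, but are neither listed nor needed, are in the scene too. Leave any orange look-alike of the part that bears spice_jar_center alone.

How it is judged:
By the outcome, as a careful person would: the job done as asked, in the order asked, and still so for the second after the job is handed in, with the robot touching nothing.
It also fails if it takes over 72 s, if anything falls off the work surface, if the arm or the gripper's body presses on something with over 40 N, if the wrist force passes 120 N, or if a joint passes its speed limit or range.

### The arm

A 6-joint arm with a two-finger parallel gripper is mounted at the origin on a cart in front of the work surface, level with it; the furniture and walls round the work are solid. World frame = base frame: x ahead of the robot, y to its left, z up, the work surface at z = 0. Lengths are in m, angles in rad, forces in N, time in s.
With the tool pointing down it reaches from about 0.425 to 1.125 m from the base axis. Payload 14.9 kg.
Tool frame: the origin (TCP) lies midway between the tips of the shut fingers; the grasp point (between the pads) lies 19 mm behind it; z points along the fingers, y is the line along which they close (so a half turn about z gives the same grasp; the last joint's range is limited). The gripper opens to 91 mm and grips with 3 to 60 N. Pads are 32 mm wide; open, the fingers measure 118 mm over their backs; the gripper's body (76 mm by 178 mm) begins 60 mm behind the grasp point.
Start: joints at [-1.285, 0.379, 1.734, -0, 1.028, -0.033], TCP at [0.219, -0.665, 0.214] pointing down, gripper open.
Joint ranges: [-2.77, 2.77], [-0.74, 2.19], [0, 2.66], [-1.06, 4.2], [0.31, 2.87], [-3.08, 3.08]. Speed limits (rad/s): [1.89, 1.89, 2.39, 3.14, 3.14, 3.14].

### API

Orientations are given as a unit quaternion [x, y, z, w].
In Python, from station import readout, get_image, calibration, r gives the robot as it stands. The module is installed in compiled form; this text tells all that it offers.
- The arm moves only by the shell command python3 -m inch 'ROWS' [FORCE]. ROWS is JSON, a list of rows, each a list of 5 numbers: the shift along the tool's x, y, z in m, then the turn about the tool's z in rad, then the gripper command: -1 is fully open, 1 is shut, values between are in proportion. In form: [[x, y, z, turn, jaw], ...]. A call has exactly 8 rows; each row shifts and turns the commanded pose from where the row before left it, along the tool's axes as they then stand; what a row does not reach is not made up. A row lasts 1/10 s, in which the tool goes at most 50 mm and 8.59 degrees, less where a joint would pass 70% of its speed; a pose out of reach is approached as far as the arm can. A call is refused whole if a number of a shift passes 0.05 or a number of a turn 0.15, either way. A call with a gripper value outside its range is refused whole. The fingers move at their own pace and stop on an object; FORCE is the grip in N (left out, the last holds). Time passes only in rows, so rows that do not move let the fingers close, or fill a call up. It gives the time, the measured TCP pose, the force, the opening and the grip force at its end, in the units of the state.
- readout.observe(): the state, without advancing time (a new reading comes with each control period).
- get_image(name): name is "scene" or "top"; returns the picture (400x640x3 uint8, blue, green, red); there is no depth.
- calibration(name): a dict with "K" (3x3 intrinsics, pixels), "R" (3x3) and "t" (3): a world point X has camera coordinates R X + t. Camera axes: x right, y down, z forward; pixel columns grow to the right and rows downward; lengths in m; the calibration is good to about 2 mm. A picture is of the moment at which its call begins. calibration takes no time and is no camera call.
- r.finish_job(): hands the job in; it is judged then, once.
The state is a dict: "time": time; "joint_pos": joint angles; "qd": joint speeds; "joint_torque": joint torques, N m; "eef_pos": TCP position; "eef_rot": TCP orientation; "wrist_force": force on the tool from outside, world axes, zero at the start; "torque": the same for the moment, N m; "opening": finger opening in m; "grasp_force": force on a finger pad.
Only numpy, scipy, OpenCV 4.12 (cv2) and the standard library are available. Lean on these libraries where they do the work, as an engineer would, in place of code of your own. Each camera call takes 0.05 s, during which the arm holds its last target. There are 200 camera calls.

## Working session

There is one attempt and no reset: what is moved stays moved. The work goes in short steps, Python scripts to look and compute and a shell command to move; the robot and the scene stay as the last step left them, time stands still between calls to the robot, and variables do not carry over. Pictures are saved under pics/ and viewed, at most 12 in all, crops included, and the job is handed in when it is done.

```bash
mkdir -p pics; ls
python3 - <<'E'
from station import readout,get_image,calibration
import cv2,numpy as np
for n in("scene","top"):
    cv2.imwrite(f"pics/{n}0.png",get_image(n)); c=calibration(n)
    print(n,np.round(c["K"],1).tolist(),np.round(c["R"],3).tolist(),np.round(c["t"],3).tolist())
print(readout.observe())
E
```

```text
pics
scene [[455.9, 0.0, 320.2], [0.0, 455.9, 190.3], [0.0, 0.0, 1.0]] [[-0.804, -0.594, -0.007], [-0.377, 0.519, -0.768], [0.46, -0.615, -0.641]] [0.415, 0.421, 0.803]
top [[380.3, 0.0, 323.9], [0.0, 380.3, 199.1], [0.0, 0.0, 1.0]] [[0.018, -0.999, -0.033], [-0.993, -0.014, -0.113], [0.113, 0.035, -0.993]] [-0.18, 0.629, 0.903]
{'time': 0.1, 'joint_pos': array([-1.28529439e+00,  3.79352829e-01,  1.73471685e+00,  3.64121116e-06,
        1.02849495e+00, -3.32657824e-02]), 'qd': array([ 0.0002677 , -0.00160097, -0.00043412,  0.0001285 , -0.00210785,
       -0.00037677]), 'joint_torque': array([-3.70487716e-03, -7.65053630e+01, -4.35294628e+01,  6.50834735e-02,
        3.98566516e-02, -3.28341105e-05]), 'eef_pos': array([ 0.21929673, -0.6643923 ,  0.21335889]), 'eef_rot': array([ 9.87325291e-01,  1.58708956e-01, -5.95829063e-05, -4.82323738e-04]), 'wrist_force': array([-0.11401841, -0.64213122, -0.30346215]), 'torque': array([ 0.00139258,  0.03330382, -0.02308035]), 'grasp_force': 0.0, 'opening': 0.09134307393766994}
```

View pics/scene0.png

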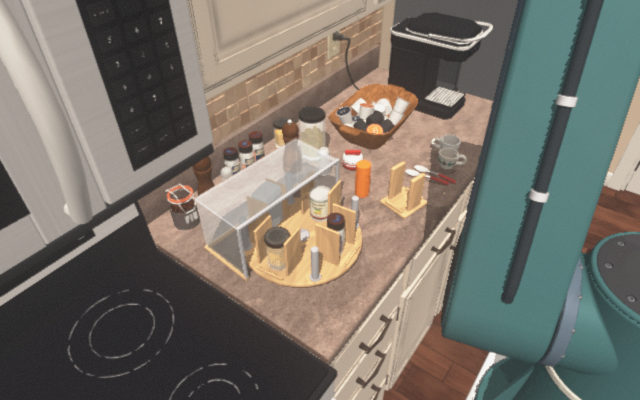

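View pics/top0.png

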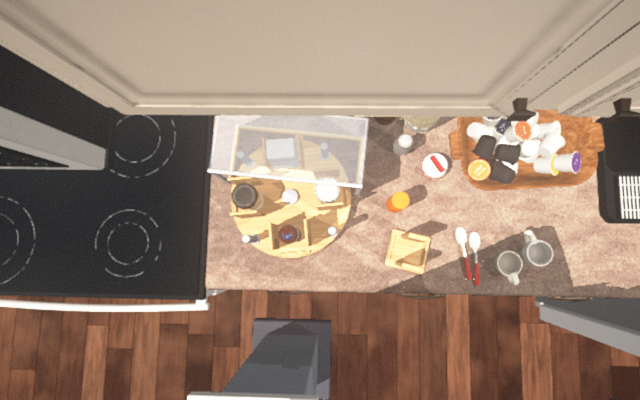

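Scene: the carousel is in the middle, with the caddy under the cover at top (283,150). The pegs are near (250,240), (332,231), (324,148) and (243,157), the holder near (409,251), and the orange look-alike at (398,202). I'll enlarge the top view.

```bash
cat > h.py <<'E'
from station import readout,get_image,calibration
import cv2,numpy as np
def ray(n,u,v,z):
    c=calibration(n);K,R,t=map(np.array,(c["K"],c["R"],c["t"]))
    C=-R.T@t; d=R.T@np.linalg.inv(K)@np.array([u,v,1.]); return C+d*(z-C[2])/d[2]
def proj(n,X):
    c=calibration(n);K,R,t=map(np.array,(c["K"],c["R"],c["t"]))
    p=K@(R@np.array(X)+t); return p[:2]/p[2]
def tool():
    from scipy.spatial.transform import Rotation as Ro
    s=readout.observe(); return s["eef_pos"],Ro.from_quat(s["eef_rot"]).as_matrix(),s
E
python3 - <<'E'
from h import *
im=cv2.imread("pics/top0.png")
cv2.imwrite("pics/top0c.png",cv2.resize(im[110:290,205:440],None,fx=3.3,fy=3.3,interpolation=cv2.INTER_CUBIC))
for p in[(250,240),(332,231),(324,148),(243,157)]: print(p,ray("top",*p,.128).round(3))
print(ray("top",409,251,.01),ray("top",283,150,.146))
P,R,s=tool();print(R.round(3))
for n in("top","scene"):
    c=calibration(n);print(n,-np.array(c["R"]).T@c["t"])
E
```

```text
(250, 240) [ 0.528 -0.012  0.128]
(332, 231) [ 0.551 -0.192  0.128]
(324, 148) [ 0.736 -0.171  0.128]
(243, 157) [0.714 0.011 0.128]
[ 0.50819348 -0.38079469  0.01      ] [ 0.72607733 -0.08142042  0.146     ]
[[ 0.95   0.313 -0.   ]
 [ 0.313 -0.95   0.001]
 [ 0.    -0.001 -1.   ]]
top [ 0.52591084 -0.20219879  0.9622667 ]
scene [0.12317982 0.52214903 0.84079651]
```

View pics/top0c.png

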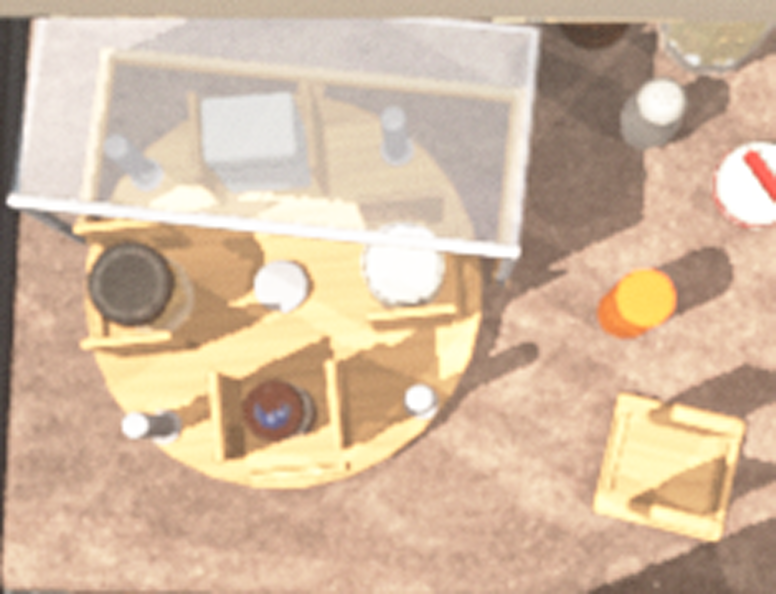

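Zoomed view: front peg tips at full-image (246,239) and (332.6,231), back pegs through the cover at (324,146.5) and (241.5,154.5). The caddy lid is centred near (281,147) and the holder base corners are near (393,230), (431,237), (423,274) and (386,264).

Run:
```python
from h import *
c=lambda u,v:(205+u/3.3,110+v/3.3)
pg=np.array([ray("top",*c(*p),.128) for p in[(135,425),(421,400),(393,120),(118,145)]])[:,:2]
m=pg.mean(0);print("pegs",pg.round(3).tolist(),"axis",m.round(4))
d=pg-m;print("r",np.hypot(*d.T).round(3),"az",np.degrees(np.arctan2(d[:,1],d[:,0])).round(1))
cl=np.array([ray("top",*c(*p),.146) for p in[(200,97),(293,92),(299,158),(208,166)]])[:,:2]
k=cl.mean(0);print("caddy",k.round(3),"r/az",np.hypot(*(k-m)),np.degrees(np.arctan2(*(k-m)[::-1])))
f=[ray("top",*c(*p),.168)[:2] for p in[(12,202),(517,256)]];e=f[1]-f[0];print("cover front",np.array(f).round(3).tolist(),"yaw deg",np.degrees(np.arctan2(-e[0],e[1]))%180)
hb=np.array([ray("top",*c(*p),.008) for p in[(620,395),(745,422),(720,541),(595,510)]])[:,:2]
print("holder",hb.round(3).tolist(),hb.mean(0).round(3))
print("edge",ray("top",370,292,0),"orange",ray("top",398,202,.1))
sc=cv2.imread("pics/scene0.png");cv2.imwrite("pics/s0c.png",cv2.resize(sc[130:290,190:440],None,fx=3.2,fy=3.2,interpolation=cv2.INTER_CUBIC))
```

```text
pegs [[0.53, -0.003], [0.55, -0.193], [0.74, -0.171], [0.72, 0.017]] axis [ 0.6352 -0.0876]
r [0.135 0.135 0.134 0.135] az [ 141.  -128.9  -38.6   50.7]
caddy [ 0.729 -0.076] r/az 0.09412472487101563 6.8638924212934445
cover front [[0.673, 0.074], [0.642, -0.253]] yaw deg 174.55872438598192
holder [[0.56, -0.342], [0.541, -0.435], [0.453, -0.415], [0.474, -0.323]] [ 0.507 -0.379]
edge [ 0.40587227 -0.28629357  0.        ] orange [ 0.61951027 -0.33996938  0.1       ]
```

View pics/s0c.png

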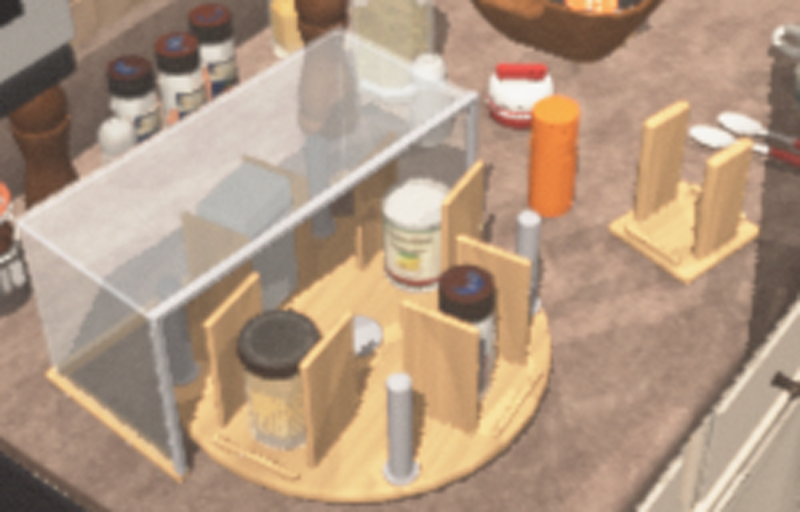

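The zoom confirms the holder's uprights are separated along world x, and the hub is low. My plan is to pinch the left peg at azimuth 141° with the jaw tangential, then turn it CCW about 84° twice. First I'll move above the peg, with the jaw half open.

```bash
cat >> h.py <<'E'
def go(x,y,z,a=None,n=8):
    P,R,s=tool(); d=R.T@(np.array([x,y,z])-P); al=np.degrees(np.arctan2(R[1,0],R[0,0]))
    print("t",round(s["time"],2),"TCP",P.round(4),"alpha",al.round(2),"open",round(s["opening"],4),"F",s["wrist_force"].round(1),"grip",round(s["grasp_force"],1))
    print("tool shift",d.round(4),"per row",(d/n).round(4), "turn",None if a is None else round(np.radians((al-a+180)%360-180),3))
E
python3 -m inch '[[0.031,-0.033,0,0,-0.1],[0.031,-0.033,0,0,-0.1],[0.031,-0.033,0,0,-0.1],[0.031,-0.033,0,0,-0.1],[0.031,-0.033,0,0,-0.1],[0.031,-0.033,0,0,-0.1],[0.031,-0.033,0,0,-0.1],[0.031,-0.033,0,0,-0.1]]' 20
python3 -m inch '[[0.031,-0.033,0,0,-0.1],[0.031,-0.033,0,0,-0.1],[0.031,-0.033,0,0,-0.1],[0.031,-0.033,0,0,-0.1],[0.031,-0.033,0,0,-0.1],[0.031,-0.033,0,0,-0.1],[0.031,-0.033,0,0,-0.1],[0.031,-0.033,0,0,-0.1]]'
python3 -m inch '[[0,0,0,0.14,-0.1],[0,0,0,0.14,-0.1],[0,0,0,0.14,-0.1],[0,0,0,0.14,-0.1],[0,0,0,0.14,-0.1],[0,0,0,0.14,-0.1],[0,0,0,0.14,-0.1],[0,0,0,0.02,-0.1]]'
python3 -c "
from h import *
go(.530,-.003,.2,-39.0,4)"
```

```text
time: 0.9
eef_pos: [0.3724, -0.3345, 0.2138]
eef_rot: [0.987, 0.159, -0.0, -0.0]
wrist_force: [0.2, -0.5, -0.3]
opening: 0.0501
grasp_force: 0.0
time: 1.7
eef_pos: [0.5253, -0.006, 0.2139]
eef_rot: [0.987, 0.159, -0.0, 0.0]
wrist_force: [0.8, 0.1, -0.3]
opening: 0.0499
grasp_force: 0.0
time: 2.5
eef_pos: [0.5247, -0.0079, 0.2137]
eef_rot: [0.942, -0.335, -0.0, 0.0]
wrist_force: [-0.3, 0.4, 0.3]
opening: 0.0501
grasp_force: 0.0
t 2.5 TCP [ 0.5247 -0.0079  0.2137] alpha -39.2 open 0.0501 F [-0.3  0.4  0.3] grip 0.0
tool shift [ 0.001  -0.0071  0.0137] per row [ 0.0003 -0.0018  0.0034] turn -0.003
```

```bash
python3 -m inch '[[0.001,-0.007,0.014,0,-0.1],[0,0,0.025,0,-0.1],[0,0,0.025,0,-0.1],[0,0,0.025,0,-0.1],[0,0,0.025,0,-0.1],[0,0,0,0,1],[0,0,0,0,1],[0,0,0,0,1]]' 10
python3 -c "
from h import *
go(.530,-.003,.1,-39.0,4)
cv2.imwrite('pics/top1.png',cv2.resize(get_image('top')[110:290,205:440],None,fx=3.3,fy=3.3))"
```

```text
time: 3.3
eef_pos: [0.5309, -0.003, 0.1009]
eef_rot: [0.943, -0.333, 0.001, -0.0]
wrist_force: [-0.0, -0.6, -0.2]
opening: 0.0292
grasp_force: 0.0
t 3.3 TCP [ 0.5309 -0.003   0.1009] alpha -38.96 open 0.0292 F [-0.  -0.6 -0.2] grip 0.0
tool shift [-0.0007  0.0006  0.0009] per row [-0.0002  0.0001  0.0002] turn 0.001
```

View pics/top1.png

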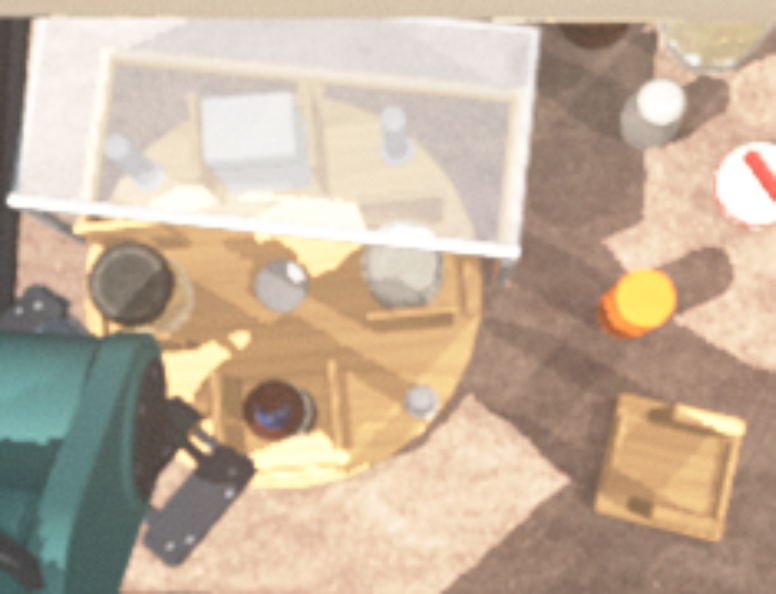

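The jaw is around the peg and the rest is undisturbed. I'll close it and start the first stroke.

```bash
python3 -m inch '[[0,0,0,0,1],[0,0,0,0,1],[0,0.004,0,-0.03,1],[0.0002,0.0081,0,-0.06,1],[0.0005,0.0115,0,-0.085,1],[0.0007,0.0135,0,-0.1,1],[0.0007,0.0135,0,-0.1,1],[0.0007,0.0135,0,-0.1,1]]' 10
python3 -m inch '[[0.0007,0.0135,0,-0.1,1],[0.0007,0.0135,0,-0.1,1],[0.0007,0.0135,0,-0.1,1],[0.0007,0.0135,0,-0.1,1],[0.0007,0.0135,0,-0.1,1],[0.0007,0.0135,0,-0.1,1],[0.0007,0.0135,0,-0.1,1],[0.0005,0.0108,0,-0.08,1]]'
python3 -c "
from h import *
a=np.radians(225.25)
go(.635+.135*np.cos(a),-.088+.135*np.sin(a),.1,45.25,4)"
```

```text
time: 4.15
eef_pos: [0.505, -0.0614, 0.1011]
eef_rot: [0.995, -0.101, 0.003, 0.0]
wrist_force: [13.7, -0.5, -6.2]
opening: 0.0174
grasp_force: 10.0
time: 4.95
eef_pos: [0.5245, -0.1622, 0.1013]
eef_rot: [0.959, 0.285, 0.002, 0.001]
wrist_force: [11.8, 8.5, 1.2]
opening: 0.0178
grasp_force: 10.0
t 4.95 TCP [ 0.5245 -0.1622  0.1013] alpha 33.07 open 0.0178 F [11.8  8.5  1.2] grip 10.0
tool shift [0.0011 0.0266 0.0014] per row [0.0003 0.0066 0.0004] turn -0.213
```

```bash
python3 -m inch '[[0.0005,0.0122,0,-0.09,1],[0.0003,0.0095,0,-0.07,1],[0.0001,0.0054,0,-0.04,1],[0,0,0,-0.013,1],[0,0,0,0,-0.1],[0,0,0,0,-0.1],[0,0,0,0,-0.1],[0,0,-0.03,0,-0.1]]'
python3 -m inch '[[0,0,-0.04,0,-0.1],[0,0,-0.02,0,-0.1],[0,0,0,0.12,-0.1],[0,0,0,0.14,-0.1],[0,0,0,0.14,-0.1],[0,0,0,0.14,-0.1],[0,0,0,0.14,-0.1],[0,0,0,0.14,-0.1]]'
python3 - <<'E'
from h import *
P,R,s=tool();print(s["time"],P.round(3),s["opening"])
im=get_image("top");cv2.imwrite("pics/top2.png",cv2.resize(im[110:290,205:440],None,fx=3.3,fy=3.3,interpolation=cv2.INTER_CUBIC))
E
```

```text
time: 5.75
eef_pos: [0.5364, -0.182, 0.1273]
eef_rot: [0.924, 0.383, -0.002, -0.002]
wrist_force: [0.3, 0.1, 1.0]
opening: 0.0467
grasp_force: 0.0
time: 6.55
eef_pos: [0.5384, -0.1827, 0.1898]
eef_rot: [1.0, -0.02, -0.0, -0.0]
wrist_force: [-0.7, 0.3, 0.5]
opening: 0.0499
grasp_force: 0.0
6.55 [ 0.538 -0.183  0.19 ] 0.04985391542655186
```

View pics/top2.png

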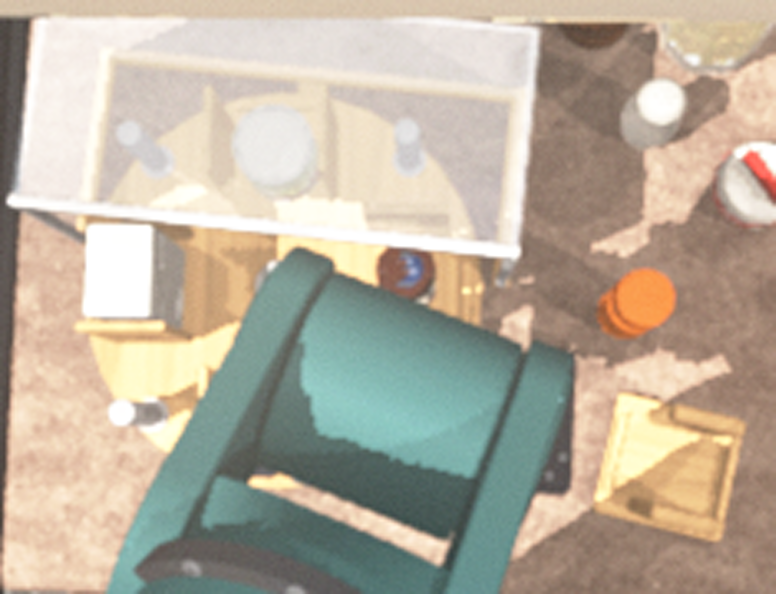

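The table turned. The caddy is now on the left at crop (119,271) and still upright, the next peg tip is at crop (124,412), and the tin and jars are standing.

```bash
python3 -c "
from h import *
c=lambda u,v:(205+u/3.3,110+v/3.3)
for p,z in(((124,412),.128),((119,271),.146)):
    q=ray('top',*c(*p),z)[:2]-[.635,-.088];print(q+[.635,-.088],np.hypot(*q),np.degrees(np.arctan2(q[1],q[0]))%360)
go(.538,.006,.19,-45,5)"
```

```text
[0.53890182 0.00486979] 0.13364002863411725 135.9787636089895
[0.63134292 0.00764887] 0.09571875536154091 92.18960322395081
t 6.6 TCP [ 0.5384 -0.1827  0.1898] alpha -2.75 open 0.0502 F [-0.2 -0.   0.7] grip 0.0
tool shift [-9.400e-03 -1.885e-01 -1.000e-04] per row [-0.0019 -0.0377 -0.    ] turn 0.737
```

```bash
python3 -m inch '[[-0.0019,-0.0378,0,0,-0.1],[-0.0019,-0.0378,0,0,-0.1],[-0.0019,-0.0378,0,0,-0.1],[-0.0019,-0.0378,0,0,-0.1],[-0.0019,-0.0378,0,0,-0.1],[0,0,0,0.14,-0.1],[0,0,0,0.14,-0.1],[0,0,0,0.14,-0.1]]'
python3 -m inch '[[0,0,0,0.14,-0.1],[0,0,0,0.14,-0.1],[0,0,0,0.02,-0.1],[0,0,0,0,-0.1],[0,0,0,0,-0.1],[0,0,0,0,-0.1],[0,0,0,0,-0.1],[0,0,0,0,-0.1]]'
python3 -c "
from h import *
go(.538,.006,.1,-44,4)"
```

```text
time: 7.4
eef_pos: [0.5352, 0.0068, 0.1899]
eef_rot: [0.974, -0.226, -0.0, 0.0]
wrist_force: [0.3, -0.3, -0.6]
opening: 0.0504
grasp_force: 0.0
time: 8.2
eef_pos: [0.5354, 0.0065, 0.1899]
eef_rot: [0.93, -0.367, 0.0, 0.0]
wrist_force: [-0.2, -0.2, 0.7]
opening: 0.0502
grasp_force: 0.0
t 8.2 TCP [0.5354 0.0065 0.1899] alpha -43.11 open 0.0502 F [-0.2 -0.2  0.7] grip 0.0
tool shift [ 0.0022 -0.0014  0.0899] per row [ 0.0006 -0.0004  0.0225] turn 0.016
```

```bash
python3 -m inch '[[0.002,-0.001,0.022,0.015,-0.1],[0,0,0.022,0,-0.1],[0,0,0.022,0,-0.1],[0,0,0.022,0,-0.1],[0,0,0,0,1],[0,0,0,0,1],[0,0,0,0,1],[0,0,0,0,1]]'
python3 -m inch '[[0,0,0,0,1],[0,0,0,0,1],[0,0.004,0,-0.03,1],[0.0002,0.0081,0,-0.06,1],[0.0005,0.0115,0,-0.085,1],[0.0007,0.0135,0,-0.1,1],[0.0007,0.0135,0,-0.1,1],[0.0007,0.0135,0,-0.1,1]]'
python3 -m inch '[[0.0007,0.0135,0,-0.1,1],[0.0007,0.0135,0,-0.1,1],[0.0007,0.0135,0,-0.1,1],[0.0007,0.0135,0,-0.1,1],[0.0007,0.0135,0,-0.1,1],[0.0007,0.0135,0,-0.1,1],[0.0007,0.0135,0,-0.1,1],[0.0005,0.0108,0,-0.08,1]]'
python3 -m inch '[[0.0005,0.0122,0,-0.09,1],[0.0003,0.0095,0,-0.07,1],[0.0001,0.0054,0,-0.04,1],[0,0,0,0,1],[0,0,0,0,-0.1],[0,0,0,0,-0.1],[0,0,0,0,-0.1],[0,0,-0.03,0,-0.1]]'
python3 -c "
from h import *
go(.538,-.08,.22,84.6,4)"
```

```text
time: 9.0
eef_pos: [0.5384, 0.0058, 0.1031]
eef_rot: [0.927, -0.375, 0.001, -0.0]
wrist_force: [-0.7, 0.1, 0.4]
opening: 0.0212
grasp_force: 0.0
time: 9.8
eef_pos: [0.5075, -0.0498, 0.1031]
eef_rot: [0.99, -0.144, 0.003, 0.0]
wrist_force: [12.4, -3.0, -4.5]
opening: 0.0176
grasp_force: 10.0
time: 10.6
eef_pos: [0.5183, -0.1521, 0.1033]
eef_rot: [0.97, 0.243, 0.003, 0.001]
wrist_force: [11.9, 7.8, 1.0]
opening: 0.0177
grasp_force: 10.0
time: 11.4
eef_pos: [0.5282, -0.1731, 0.1293]
eef_rot: [0.942, 0.337, -0.002, -0.002]
wrist_force: [-0.5, -0.1, 0.8]
opening: 0.0466
grasp_force: 0.0
t 11.4 TCP [ 0.5282 -0.1731  0.1293] alpha 39.35 open 0.0466 F [-0.5 -0.1  0.8] grip 0.0
tool shift [ 0.0664 -0.0662 -0.0905] per row [ 0.0166 -0.0166 -0.0226] turn -0.79
```

```bash
python3 -m inch '[[0,0,-0.045,0,-0.4],[-0.024,0.029,-0.045,0,-0.4],[-0.024,0.029,0,0,-0.4],[-0.024,0.029,0,0,-0.4],[-0.024,0.029,0,-0.13,-0.4],[0,0,0,-0.13,-0.4],[0,0,0,-0.13,-0.4],[0,0,0,-0.13,-0.4]]'
python3 - <<'E'
from h import *
im=get_image("top");cv2.imwrite("pics/top3.png",cv2.resize(im[110:290,205:440],None,fx=3.3,fy=3.3,interpolation=cv2.INTER_CUBIC))
go(.538,-.08,.22,84.6,4)
E
```

```text
time: 12.2
eef_pos: [0.5294, -0.3191, 0.215]
eef_rot: [0.822, 0.569, -0.0, -0.0]
wrist_force: [-0.8, -0.2, 0.2]
opening: 0.0638
grasp_force: 0.0
t 12.25 TCP [ 0.5294 -0.319   0.2151] alpha 69.89 open 0.0641 F [ 0.1 -0.2  0.1] grip 0.0
tool shift [ 0.2274 -0.0741 -0.0049] per row [ 0.0568 -0.0185 -0.0012] turn -0.257
```

View pics/top3.png

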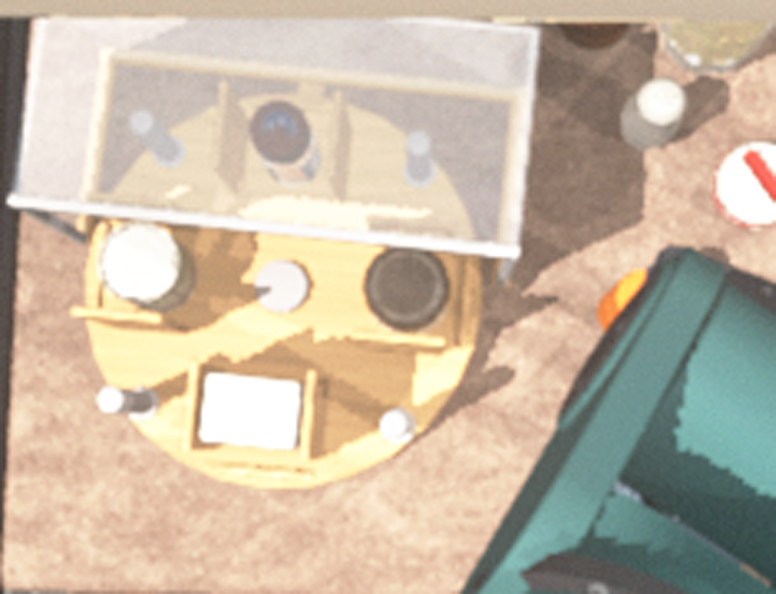

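The caddy is at the open front, crop (249,410), with its broad side to the robot, and the tin and both jars are standing. I'll measure the lid by mask, along with the pegs.

Run:
```python
from h import *
im=cv2.imread("pics/top3.png"); m=(im.min(2)>225).astype(np.uint8); m[:355]=0;m[465:]=0;m[:,:188]=0;m[:,315:]=0
k=max(cv2.findContours(m,0,1)[0],key=cv2.contourArea); b=cv2.boxPoints(cv2.minAreaRect(k)); print(b.round(0).tolist())
w=np.array([ray("top",205+u/3.3,110+v/3.3,.146)[:2] for u,v in b]);c=w.mean(0)
e=[w[(i+1)%4]-w[i] for i in range(4)]; print(c.round(4),[(np.hypot(*x).round(3),np.degrees(np.arctan2(x[1],x[0])).round(1)) for x in e])
for p in((110,400),(396,423)):
    q=ray("top",205+p[0]/3.3,110+p[1]/3.3,.128)[:2]-[.635,-.088];print("peg",np.hypot(*q),np.degrees(np.arctan2(q[1],q[0]))%360)
q=c-[.635,-.088];print(np.hypot(*q),np.degrees(np.arctan2(q[1],q[0]))%360)
go(c[0],c[1],.215,84.6,6)
```

```text
[[199.0, 441.0], [206.0, 372.0], [301.0, 382.0], [293.0, 451.0]]
[ 0.5404 -0.0819] [(np.float64(0.045), np.float64(-4.2)), (np.float64(0.062), np.float64(-95.2)), (np.float64(0.044), np.float64(175.3)), (np.float64(0.062), np.float64(84.9))]
peg 0.13537467632586728 130.7023137617326
peg 0.13387550516238536 221.51895604156635
0.09478227967154663 176.31031524355578
t 12.25 TCP [ 0.5294 -0.319   0.2151] alpha 69.89 open 0.0641 F [ 0.1 -0.2  0.1] grip 0.0
tool shift [ 2.264e-01 -7.120e-02  1.000e-04] per row [ 0.0377 -0.0119  0.    ] turn -0.257
```

```bash
python3 -m inch '[[0.0377,-0.0119,0,0,-0.45],[0.0377,-0.0119,0,0,-0.45],[0.0377,-0.0119,0,0,-0.45],[0.0377,-0.0119,0,0,-0.45],[0.0377,-0.0119,0,0,-0.45],[0.0377,-0.0119,0,0,-0.45],[0,0,0,-0.136,-0.45],[0,0,0,-0.136,-0.45]]'
python3 -c "
from h import *
go(.5404,-.082,.093,85.3,5)"
```

```text
time: 13.05
eef_pos: [0.5435, -0.0808, 0.2153]
eef_rot: [0.737, 0.675, -0.0, -0.0]
wrist_force: [0.3, -0.6, -0.0]
opening: 0.0663
grasp_force: 0.0
t 13.05 TCP [ 0.5435 -0.0808  0.2153] alpha 84.98 open 0.0663 F [ 0.3 -0.6 -0. ] grip 0.0
tool shift [-0.0014 -0.0029  0.1223] per row [-0.0003 -0.0006  0.0245] turn -0.006
```

```bash
python3 -m inch '[[-0.001,-0.003,0.022,-0.005,-0.45],[0,0,0.025,0,-0.45],[0,0,0.025,0,-0.45],[0,0,0.025,0,-0.45],[0,0,0.025,0,-0.45],[0,0,0,0,-0.45],[0,0,0,0,1],[0,0,0,0,1]]' 20
python3 -m inch '[[0,0,0,0,1],[0,0,0,0,1],[0,0,0,0,1],[0,0,-0.005,0,1],[0,0,-0.01,0,1],[0,0,-0.02,0,1],[0,0,-0.02,0,1],[0,0,-0.02,0,1]]'
python3 -c "
from h import *
go(.465,-.25,.26,77.7,6)"
```

```text
time: 13.85
eef_pos: [0.5413, -0.083, 0.0946]
eef_rot: [0.737, 0.675, 0.0, 0.001]
wrist_force: [-0.8, 0.2, 0.2]
opening: 0.053
grasp_force: 0.0
time: 14.65
eef_pos: [0.5405, -0.0828, 0.1698]
eef_rot: [0.737, 0.676, 0.0, 0.0]
wrist_force: [0.2, -0.5, -1.2]
opening: 0.0439
grasp_force: 20.0
t 14.65 TCP [ 0.5405 -0.0828  0.1698] alpha 85.01 open 0.0439 F [ 0.2 -0.5 -1.2] grip 20.0
tool shift [-0.1731 -0.0606 -0.0902] per row [-0.0289 -0.0101 -0.015 ] turn 0.128
```

Gripped (44 mm, 20 N). I'll lift clear, then carry it to the bare worktop at (0.465,-0.25).

```bash
python3 -m inch '[[0,0,-0.04,0,1],[0,0,-0.04,0,1],[-0.0289,-0.0101,0,0,1],[-0.0289,-0.0101,0,0,1],[-0.0289,-0.0101,0,0,1],[-0.0289,-0.0101,0,0,1],[-0.0289,-0.0101,0,0,1],[-0.0289,-0.0101,0,0,1]]'
python3 -m inch '[[0,0,0,0.064,1],[0,0,0.025,0.064,1],[0,0,0.04,0,1],[0,0,0.04,0,1],[0,0,0.04,0,1],[0,0,0,0,1],[0,0,0,0,1],[0,0,0,0,1]]'
python3 -c "
from h import *
go(.465,-.25,.062,77.7,4)
im=get_image('scene');cv2.imwrite('pics/s4.png',cv2.resize(im[100:300,190:490],None,fx=2.6,fy=2.6))"
```

```text
time: 15.45
eef_pos: [0.4644, -0.2513, 0.2491]
eef_rot: [0.737, 0.676, 0.0, 0.0]
wrist_force: [0.6, -0.6, -2.6]
opening: 0.0437
grasp_force: 20.0
time: 16.25
eef_pos: [0.4664, -0.251, 0.1057]
eef_rot: [0.779, 0.627, 0.001, 0.001]
wrist_force: [0.4, -0.5, -0.4]
opening: 0.0438
grasp_force: 20.0
t 16.25 TCP [ 0.4664 -0.251   0.1057] alpha 77.68 open 0.0438 F [ 0.4 -0.5 -0.4] grip 20.0
tool shift [ 0.0007 -0.0017  0.0437] per row [ 0.0002 -0.0004  0.0109] turn -0.0
```

View pics/s4.png

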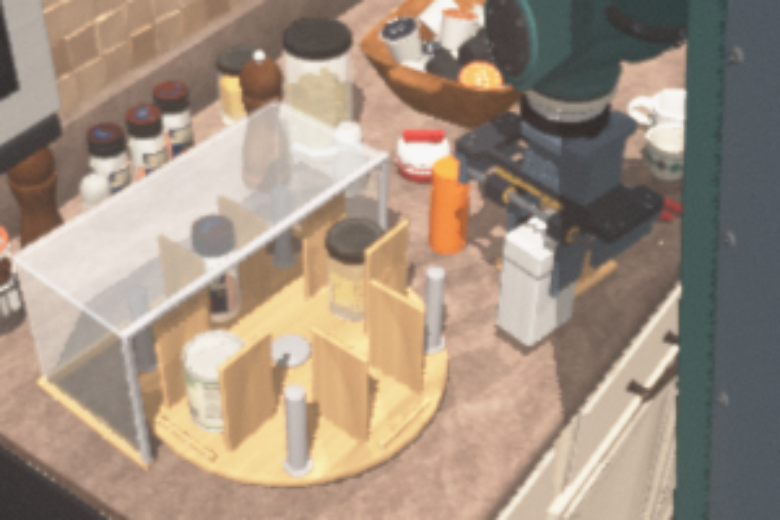

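The caddy hangs upright in the gripper over bare worktop, at crop (535,285). The three other items are standing. I'll lower it gently and let go.

```bash
python3 -m inch '[[0,0,0.015,0,1],[0,0,0.012,0,1],[0,0,0.008,0,1],[0,0,0.005,0,1],[0,0,0.003,0,1],[0,0,0.002,0,1],[0,0,0.001,0,1],[0,0,0,0,1]]'
python3 -c "
from h import *
go(.465,-.25,.0595,77.7,4)"
```

```text
time: 17.1
eef_pos: [0.4647, -0.2503, 0.0579]
eef_rot: [0.779, 0.627, -0.0, -0.001]
wrist_force: [-9.8, 1.7, 20.5]
opening: 0.0441
grasp_force: 20.0
t 17.1 TCP [ 0.4647 -0.2503  0.0579] alpha 77.69 open 0.0441 F [-9.8  1.7 20.5] grip 20.0
tool shift [ 0.0004  0.0003 -0.0016] per row [ 0.0001  0.0001 -0.0004] turn -0.0
```

```bash
python3 -m inch '[[0,0,-0.001,0,1],[0,0,-0.001,0,1],[0,0,0,0,-0.5],[0,0,0,0,-0.5],[0,0,0,0,-0.5],[0,0,-0.02,0,-1],[0,0,-0.03,0,-1],[0,0,-0.03,0,-1]]'
python3 -m inch '[[0,0,-0.03,0,-1],[0,0,-0.02,0.125,-1],[0,0,0,0.145,-1],[0,0,0,0.145,-1],[0,0,0,0.145,-1],[0,0,0,0.145,-1],[0,0,0,0.145,-1],[0,0,0,0.145,-1]]'
python3 -m inch '[[0,0,0,0.145,-1],[0,0,0,0.145,-1],[0,0,0,0.145,-1],[0,0,0,0.145,-1],[0,0,0,0,-1],[0,0,0,0,-1],[0,0,0,0,-1],[0,0,0,0,-1]]'
python3 -c "
from h import *
im=get_image('scene');cv2.imwrite('pics/s5.png',cv2.resize(im[130:270,350:490],None,fx=4,fy=4))
go(.465,-.25,.062,-12.3,5)"
```

```text
time: 17.9
eef_pos: [0.4648, -0.2501, 0.1399]
eef_rot: [0.779, 0.627, -0.0, -0.001]
wrist_force: [1.8, 0.9, -0.7]
opening: 0.0888
grasp_force: 0.0
time: 18.7
eef_pos: [0.4651, -0.2503, 0.1892]
eef_rot: [0.984, 0.177, -0.0, -0.0]
wrist_force: [-0.4, 0.1, 0.4]
opening: 0.0913
grasp_force: 0.0
time: 19.5
eef_pos: [0.4651, -0.2503, 0.1893]
eef_rot: [0.994, -0.108, -0.0, -0.0]
wrist_force: [-0.6, 0.8, -0.2]
opening: 0.0911
grasp_force: 0.0
t 19.55 TCP [ 0.4651 -0.2503  0.1893] alpha -12.47 open 0.0914 F [-0.1 -0.7 -0. ] grip 0.0
tool shift [-1.000e-04 -2.000e-04  1.273e-01] per row [-0.     -0.      0.0255] turn -0.003
```

View pics/s5.png

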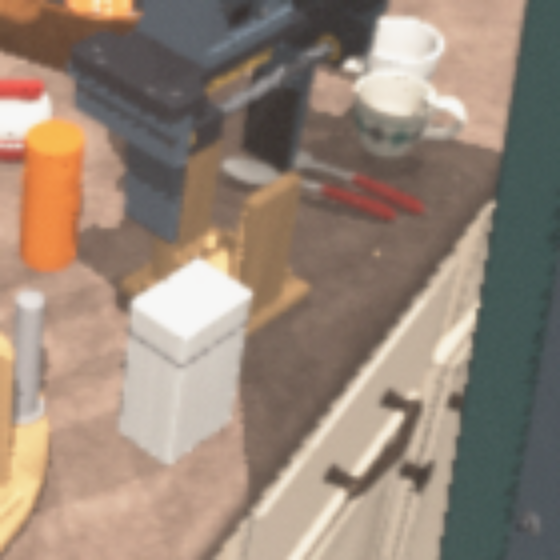

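The caddy stands upright and free on the worktop. I'll take it by the narrow sides.

```bash
python3 -m inch '[[0,0,0.02,0,-1],[0,0,0.025,0,-1],[0,0,0.025,0,-1],[0,0,0.025,0,-1],[0,0,0.02,0,-1],[0,0,0.01,0,-1],[0,0,0,0,1],[0,0,0,0,1]]' 20
python3 -m inch '[[0,0,0,0,1],[0,0,0,0,1],[0,0,0,0,1],[0,0,-0.005,0,1],[0,0,-0.015,0,1],[0,0,-0.04,0,1],[0,0,-0.04,0,1],[0,0,-0.04,0,1]]'
python3 -c "
from h import *
go(.507,-.379,.203,-12.3,4)"
```

```text
time: 20.35
eef_pos: [0.4655, -0.2505, 0.0649]
eef_rot: [0.994, -0.109, 0.0, 0.0]
wrist_force: [-0.0, -0.4, 1.0]
opening: 0.0781
grasp_force: 0.0
time: 21.15
eef_pos: [0.4648, -0.2501, 0.2069]
eef_rot: [0.994, -0.109, 0.0, 0.0]
wrist_force: [0.1, -0.1, -0.8]
opening: 0.0621
grasp_force: 20.0
t 21.15 TCP [ 0.4648 -0.2501  0.2069] alpha -12.55 open 0.0621 F [ 0.1 -0.1 -0.8] grip 20.0
tool shift [0.0692 0.1166 0.004 ] per row [0.0173 0.0292 0.001 ] turn -0.004
```

```bash
python3 -m inch '[[0.0173,0.0292,0,0,1],[0.0173,0.0292,0,0,1],[0.0173,0.0292,0,0,1],[0.0173,0.0292,0,0,1],[0,0,0,-0.004,1],[0,0,0,0,1],[0,0,0,0,1],[0,0,0,0,1]]'
python3 - <<'E'
from h import *
s=lambda u,v:ray("scene",190+u/3.2,130+v/3.2,.008)[:2].round(3)
L,Rr,F=s(611,230),s(757,229),s(687,281);print("L,R,F",L,Rr,F,"centre LR",(L+Rr)/2)
# upright tops from s0c: far one left/right top corners, near one
for p in[(688,102),(641,122),(751,141),(707,164)]: print("top",ray("scene",190+p[0]/3.2,130+p[1]/3.2,.114)[:2].round(3))
go(.507,-.379,.203,-12.3,4)
im=get_image("scene");cv2.imwrite("pics/s6.png",cv2.resize(im[120:260,350:490],None,fx=4,fy=4))
E
```

```text
time: 21.95
eef_pos: [0.507, -0.3785, 0.2046]
eef_rot: [0.994, -0.107, -0.0, -0.0]
wrist_force: [0.0, 0.9, -2.8]
opening: 0.0616
grasp_force: 20.0
L,R,F [ 0.555 -0.335] [ 0.454 -0.41 ] [ 0.472 -0.317] centre LR [ 0.5045 -0.3725]
top [ 0.531 -0.404]
top [ 0.549 -0.357]
top [ 0.465 -0.387]
top [ 0.479 -0.339]
t 21.95 TCP [ 0.507  -0.3785  0.2046] alpha -12.3 open 0.0616 F [ 0.   0.9 -2.8] grip 20.0
tool shift [0.0001 0.0005 0.0016] per row [0.     0.0001 0.0004] turn -0.0
```

View pics/s6.png

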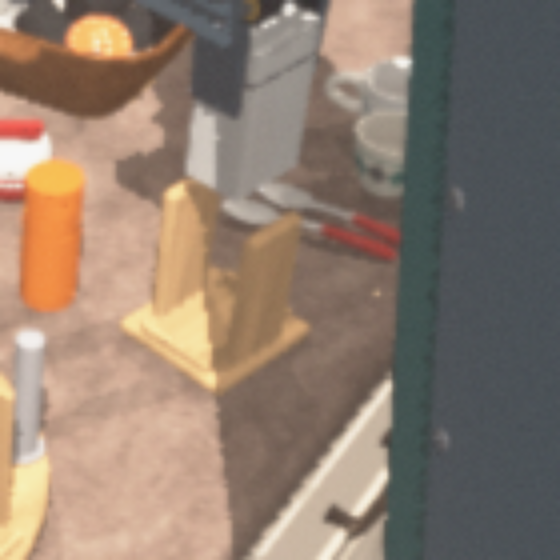

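The caddy hangs over the holder (uprights at crop (185,190) and (275,220)), and its bottom is clear of them. Averaging both views puts the holder at (0.506,-0.375). I'll shift slightly and lower part-way.

```bash
python3 -m inch '[[-0.0015,-0.003,0,0,1],[0,0,0.01,0,1],[0,0,0.01,0,1],[0,0,0.01,0,1],[0,0,0.01,0,1],[0,0,0.01,0,1],[0,0,0.005,0,1],[0,0,0,0,1]]'
python3 -c "
from h import *
go(.506,-.375,.0743,-12.3,8)"
```

```text
time: 22.8
eef_pos: [0.5061, -0.3758, 0.1483]
eef_rot: [0.994, -0.107, -0.001, -0.0]
wrist_force: [-0.3, -0.0, -1.5]
opening: 0.062
grasp_force: 20.0
t 22.8 TCP [ 0.5061 -0.3758  0.1483] alpha -12.33 open 0.062 F [-0.3 -0.  -1.5] grip 20.0
tool shift [-0.0002 -0.0007  0.074 ] per row [-0.     -0.0001  0.0092] turn -0.0
```

```bash
python3 -m inch '[[0,0,0.01,0,1],[0,0,0.012,0,1],[0,0,0.012,0,1],[0,0,0.012,0,1],[0,0,0.008,0,1],[0,0,0.005,0,1],[0,0,0.002,0,1],[0,0,0,0,1]]'
python3 -c "
from h import *
go(.506,-.375,.0743,-12.3,8)"
```

```text
time: 23.6
eef_pos: [0.5065, -0.3761, 0.0882]
eef_rot: [0.994, -0.107, -0.0, -0.0]
wrist_force: [-0.2, -1.0, -1.7]
opening: 0.0617
grasp_force: 20.0
t 23.6 TCP [ 0.5065 -0.3761  0.0882] alpha -12.33 open 0.0617 F [-0.2 -1.  -1.7] grip 20.0
tool shift [-0.0007 -0.001   0.0139] per row [-0.0001 -0.0001  0.0017] turn -0.001
```

```bash
python3 -m inch '[[0,0,0.004,0,1],[0,0,0.003,0,1],[0,0,0.003,0,1],[0,0,0.002,0,1],[0,0,0.001,0,1],[0,0,0.001,0,1],[0,0,0,0,1],[0,0,0,0,1]]'
python3 -c "
from h import *
go(.506,-.375,.0743,-12.3,8)"
```

```text
time: 24.4
eef_pos: [0.5066, -0.3761, 0.0752]
eef_rot: [0.994, -0.107, -0.0, -0.0]
wrist_force: [-3.6, 3.5, 12.5]
opening: 0.0621
grasp_force: 20.0
t 24.4 TCP [ 0.5066 -0.3761  0.0752] alpha -12.33 open 0.0621 F [-3.6  3.5 12.5] grip 20.0
tool shift [-0.0008 -0.0009  0.0009] per row [-0.0001 -0.0001  0.0001] turn -0.0
```

Contact came at the expected floor height. Now I'll release, rise and look.

```bash
python3 -m inch '[[0,0,-0.0005,0,1],[0,0,0,0,-0.6],[0,0,0,0,-0.6],[0,0,0,0,-0.6],[0,0,0,0,-0.6],[0,0,-0.015,0,-0.6],[0,0,-0.03,0,-0.6],[0,0,-0.04,0,-0.6]]'
python3 -m inch '[[0,0,-0.04,0,-0.6],[0,0,-0.03,0,-0.6],[-0.02,0.045,0,0,-0.6],[-0.02,0.045,0,0,-0.6],[-0.02,0.045,0,0,-0.6],[-0.02,0.045,0,0,-0.6],[-0.02,0.045,0,0,-0.6],[0,0,0,0,-0.6]]'
python3 - <<'E'
from h import *
go(.5,-.5,.2)
a=cv2.resize(get_image("top")[110:290,205:440],None,fx=2.2,fy=2.2)
b=cv2.resize(get_image("scene")[110:290,200:470],None,fx=2.9,fy=2.9)[:, :780]
o=np.zeros((600,800,3),np.uint8)
a=cv2.resize(a,(390,299));o[:299,:390]=a; c=cv2.resize(b,(800-395,int(b.shape[0]*405/b.shape[1])));o[:c.shape[0],395:]=c
im=get_image("scene")[140:240,370:470];o[300:600,100:400]=cv2.resize(im,(300,300))
im=get_image("top")[220:290,375:445];o[300:600,450:750]=cv2.resize(im,(300,300))
cv2.imwrite("pics/fin.png",o)
E
```

```text
time: 25.2
eef_pos: [0.5057, -0.3755, 0.1604]
eef_rot: [0.994, -0.107, -0.001, -0.001]
wrist_force: [0.2, -0.2, 0.9]
opening: 0.0727
grasp_force: 0.0
time: 26.0
eef_pos: [0.3576, -0.5784, 0.2311]
eef_rot: [0.994, -0.109, 0.0, 0.001]
wrist_force: [1.0, 0.5, -0.5]
opening: 0.0726
grasp_force: 0.0
t 26.0 TCP [ 0.3576 -0.5784  0.2311] alpha -12.55 open 0.0726 F [ 1.   0.5 -0.5] grip 0.0
tool shift [ 0.122  -0.1076  0.031 ] per row [ 0.0152 -0.0134  0.0039] turn None
```

View pics/fin.png

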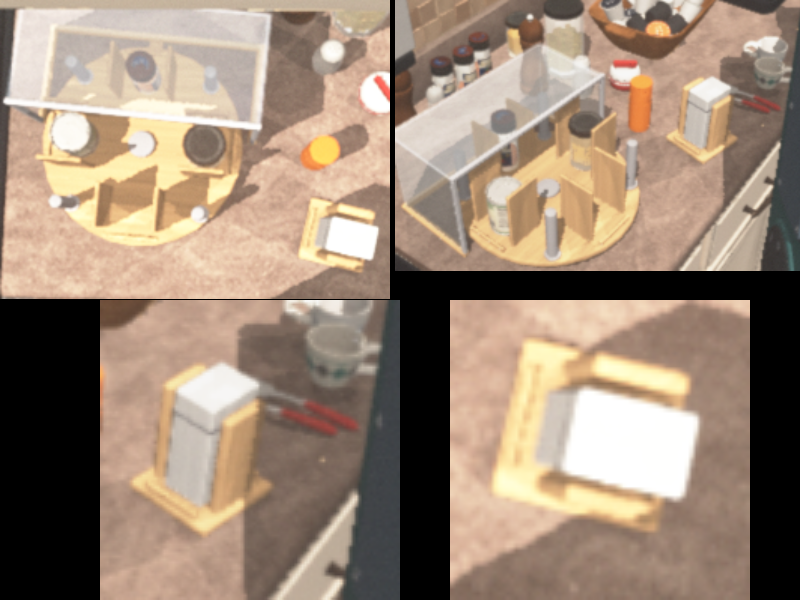

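The caddy is seated upright between the two uprights, with its lid just above their tops. The tin and both jars are still standing on the carousel, and the gripper is clear. Handing in.

```bash
python3 -c "
from station import r
print(r.finish_job())"
```

```text
the job is handed in; nothing more can be done
None
```

The job is handed in at about 26 s: I turned the caddy to the front, stood it on the bare worktop and released it, then re-gripped it by its narrow sides and set it fully down in the holder; the tin and both jars are still standing on the carousel.

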